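Put the can of bolts on display: lid on, sample board on the rail

ROBOT

A 6-joint arm with a two-finger parallel gripper is mounted at the origin on the work surface. World frame = base frame: x ahead of the robot, y to its left, z up, the work surface at z = 0. Lengths are in mm, angles in degrees, forces in N, time in s.
With the tool pointing down it reaches from about 300 to 850 mm from the base axis. Payload 4.2 kg.
Tool frame: the origin (TCP) lies midway between the tips of the shut fingers; the grasp point (between the pads) lies 19 mm behind it (env.grasp_offset is the distance from the TCP to the grasp point, in mm); z points along the fingers, y is the line along which they close (so a half turn about z gives the same grasp; the last joint's range is limited). The gripper opens to 91 mm and grips with 3 to 60 N. Pads are 32 mm wide; open, the fingers measure 118 mm over their backs; the gripper's body (76 mm by 178 mm) begins 60 mm behind the grasp point.
Start: joints at [-64.63, 18.312, 89.639, -0, 72.044, -1.146], TCP at [256.717, -514.528, 213.976] pointing down, gripper open.
Joint ranges: [-177.97, 177.97], [-48.28, 115.42], [12.27, 149.76], [-77.06, 257.06], [2.81, 150.46], [-146.56, 146.56]. Speed limits (degrees/s): [147.25, 147.25, 180, 180, 180, 180].

INTERFACE

Orientations are given as [roll, pitch, yaw] about the fixed x, y, z axes, in that order (R = Rz(yaw) Ry(pitch) Rx(roll)).
In Python, from workcell import env, optics gives the robot as it stands. The module is installed in compiled form; this text tells all that it offers.
- The arm moves only by the tool send_rows, never from a script. Its argument "targets" is a list that holds one entry, the list of rows, each a list of 7 numbers: the turn, a rotation vector about the world's x, y, z scaled (see below), then the shift along the world's x, y, z scaled (see below), then the closure, from -1 (fully open) to 1 (shut). In form: [[[rx, ry, rz, x, y, z, gripper], ...]]. A call has 1 to 12 rows; each row shifts and turns the commanded pose from where the row before left it; what a row does not reach is not made up. The controller multiplies each number of a shift by 0.2 m and each number of a turn by pi/2 rad. A row lasts 1/10 s, in which the tool goes at most 50 mm and 8.59 degrees, less where a joint would pass 70% of its speed; a pose out of reach is approached as far as the arm can. A call with a number of a shift or a turn outside -1 to 1 is refused whole. A call with a gripper value outside its range is refused whole. The fingers move at their own pace and stop on an object; "grip_force" is the grip in N (left out, the last holds). Time passes only in rows, so rows that do not move let the fingers close. It gives the time, the measured TCP pose, the force, the opening and the grip force at its end, in the units of the state.
- env.state(): the state, without advancing time (a new reading comes with each control period).
- optics.grab_frame(name): name is "side" or "top" or "wrist"; returns (picture, depth): 384x512x3 uint8, red, green, blue; 384x512 float32, mm along the optical axis (not along the pixel's ray), 0 where there is no reading.
- optics.camera_info(name): a dict with "camera_matrix" (3x3 intrinsics, pixels), "R" (3x3) and "t" (3): a world point X has camera coordinates R X + t; the wrist camera has in their place "mount" (4x4, takes a point from camera to tool coordinates, whose origin is the TCP and whose axes are the flange's). Camera axes: x right, y down, z forward; pixel columns grow to the right and rows downward; lengths in mm; the calibration is good to about 2 mm. The wrist camera is an equidistant fisheye: a pixel r from the principal point sees the ray r / f radians off the axis. A picture is of the moment at which its call begins: read the wrist's pose just before it. camera_info takes no time and is no camera call.
- env.job_done(): hands the job in; it is judged then, once.
Trained networks look in the newest picture that a camera, given by its name, has taken for a name from the list of things; names that differ only in an ending like _2 or _b are one class to them, and where a whole thing is asked for, a point or a joint stands for the part that bears it (a point fixed in the world has none). Each returns a list of dicts, best first, with "conf" (0 to 1); they miss things now and then, are a little off and sometimes report something else, mostly with a low value. They report only what shows in the picture. A call takes as long as a camera call.
- optics.silhouettes(camera, name): "mask" (384x512 bool, what is visible of it) and "at" ([column, row] in pixels, amid what is visible of it).
- optics.place_of(camera, name): "at" ([column, row] in pixels: a listed point, or the origin of a listed thing).
The state is a dict: "time_s": time; "qpos": joint angles; "qvel": joint speeds; "effort": joint torques, N m; "ee_pos": TCP position; "ee_rot": TCP orientation; "force": force on the tool from outside, world axes, zero at the start; "torque": the same for the moment, N m; "gripper_width": finger opening in mm; "gripper_force": force on a finger pad.
Only numpy, scipy, OpenCV 4.12 (cv2) and the standard library are available. Lean on these libraries where they do the work, as an engineer would, in place of code of your own. Each camera call takes 0.05 s, during which the arm holds its last target. There are 200 camera calls.

TASK

Get the open can of bolts ready for the garage sale: set its loose lid on it so that it sits down in the mouth and level, without shifting the can. Also take the sample board with the hook out of the slotted rack, hook it over the clear middle of the rail, and slide it along the rail, keeping it hooked, until its hook is centred on the black tape band and it hangs straight and still. Leave everything else where it stands.

Things in the scene. Friction and masses are not known exactly. Their poses are not given: they have to be found in the camera images.
- rail: Fixed steel rail stand: round bar 12 mm in diameter and 440 mm long along the body's y axis, its axis 200 mm above the table, on two dark posts (18 mm in diameter, at y = -220 and +220 mm, ends 24 mm thick round the bar) and a wooden foot 50 x 490 x 12 mm. Origin: middle of the underside of the foot. x points away from the robot, z up.
- band_mark (a point): Centre of the mark: a band of black tape 24 mm wide wrapped round the rail (it does not stick out), on the rail axis 200 mm above the table, at 95 to 130 mm either left or right of the rail's middle. Axes as the rail's: y along the bar.
- hung_board: Another sample board, fixed, already hanging on the rail at 95 to 130 mm from the middle, on the side away from the tape band; same shape as the hooked board (70 mm wide, its bottom 94 mm and its tab's top 254 mm above the table, 50 mm across the rail). Origin: on the table right below. Leave it alone.
- rack: Fixed wooden rack 144 x 100 x 34 mm with three slots along its y axis, at x = -48, 0 and +48 mm, each 13 mm wide (x), 76 mm long and 26 mm deep (slot floor 8 mm above the table). Three boards stand upright in the slots. Origin: centre of its underside.
- board: The sample board to hang, loose, 150 g, upright in one slot of the rack; the only one of the three with a hook. Origin: centre of its lower edge; z up, y across. Plywood panel 8 (x) x 70 (y) x 60 (z) mm, bolt head on its +x face; above it a steel hook of 10 mm plate (y -5 to 5), C-shaped, open to +x, and a grip tab on top; 160 mm high in all. More under board_seat and board_tab.
- board_seat (a point): Where the rail's axis lies when the board hangs: (0, 0, 106) mm in the board's frame. Hook round it: crown at z 112 to 122, spine at x -21 to -9, tip at x 9 to 17 down to z 96, foot at z 56 to 66 (x -21 to 4). The bar enters from +x through the 30 mm mouth between foot and tip, then goes up between spine and tip (18 mm apart) to the crown.
- board_tab (a point): Centre of the hooked board's grip tab (28 mm in x, 10 mm thick in y, 38 mm high): (0, 0, 141) mm in its frame.
- can: Open metal can of bolts, loose, 0.9 kg, 90 mm in outer diameter, wall 3 mm, 90 mm high, filled to 72 mm; stands in front of the rail near the tape band. Origin: centre of its underside.
- can_rim (a point): Centre of the can's mouth, at rim height (90 mm above its underside).
- lid: The can's loose metal lid, 120 g, lying right way up on the table: tapered plug 8 mm high (60 mm in diameter at its underside, 72 mm at the top) below a flange 100 mm in diameter and 5 mm thick; on top a round black knob, 24 mm in diameter from z = 19 to 41 mm, on a 14 mm neck. Origin: centre of the plug's underside, z up.
- lid_seat (a point): Centre of the underside of the lid's flange, (0, 0, 8) mm in the lid's frame; it meets the centre of the can's mouth when the lid is seated.
- stem_board: Bystander in the rack: board with a straight 10 mm square stem and no hook, 8 x 70 x 125 mm. Origin: centre of its lower edge.
- plain_board: Bystander in the rack: plain board without metal on top, 8 x 70 x 105 mm. Origin: centre of its lower edge.
- spray: Bystander: tall blue bottle, 54 mm in diameter and 170 mm high, in front of the board that already hangs. Origin: centre of its underside.
- tin: Bystander: grey tin, 60 mm in diameter and 60 mm high, beside the lid on the far side. Origin: centre of its underside.
- case: Bystander: flat red case 60 x 100 x 34 mm beside the lid on the near side. Origin: centre of its underside.
- wrench: Bystander: wrench 180 mm long, lying flat across the near side of the rack. Origin: middle of its underside.

How it is judged (in metres and radians):
On the way, in this order (a step that is already met when the one before it is completed fails the run):
1. the board is hooked over the rail at least 60 mm from the middle of the tape band (x of board_seat in the frame of band_mark between -0.009 and 0.009 m and z of board_seat in the frame of band_mark between -0.005 and 0.01 m and (y of board_seat in the frame of band_mark between 0.06 and 0.2 m or y of board_seat in the frame of band_mark between -0.2 and -0.06 m)), for 0.1 s.
2. still hooked, the board is 20 to 50 mm from the middle of the band as it slides along (x of board_seat in the frame of band_mark between -0.009 and 0.009 m and z of board_seat in the frame of band_mark between -0.005 and 0.01 m and (y of board_seat in the frame of band_mark between 0.02 and 0.05 m or y of board_seat in the frame of band_mark between -0.05 and -0.02 m)), for 0.04 s.
At the end, for the whole second after the job is handed in: The board hangs by its hook, seated on the rail (4 mm), within 10 mm of the band's middle, tilted under 0.12 rad, square within 0.25 rad, still. The lid is seated: flange within 2.5 mm of the rim, centred within 8 mm, tilted under 0.06 rad. The can stands within 30 mm of its start (x of board_seat in the frame of band_mark between -0.008 and 0.008 m and y of board_seat in the frame of band_mark between -0.01 and 0.01 m and z of board_seat in the frame of band_mark between -0.004 and 0.004 m and angle between board's own z axis and vertical below 0.12 rad and angle between the y axis of board and the y axis of rail, either way round below 0.25 rad and contact force between board and rail above 0.3 N and linear speed of board below 0.03 m/s and horizontal distance between lid_seat and can_rim below 0.008 m and z of lid_seat in the frame of can_rim between -0.003 and 0.0025 m and angle between each of lid, can's own z axis and vertical below 0.06 rad and distance of can from where it was at the start of the episode below 0.03 m and linear speed of lid below 0.02 m/s); the robot touches nothing.
It fails at once if another board in the rack is moved more than 30 mm (distance of any of stem_board, plain_board from where it was at the start of the episode above 0.03 m).
It fails at once if the blue bottle or the tin is moved more than 30 mm or tipped (distance of any of spray, tin from where it was at the start of the episode above 0.03 m or angle between any of spray, tin's own z axis and vertical above 0.4 rad).
It fails at once if the red case or the wrench is moved more than 30 mm (distance of any of case, wrench from where it was at the start of the episode above 0.03 m).
It fails at once if the can is shifted more than 30 mm or tipped (distance of can from where it was at the start of the episode above 0.03 m or angle between can's own z axis and vertical above 0.4 rad).
It also fails if it takes over 72 s, if anything falls off the work surface, if the arm or the gripper's body presses on something with over 40 N, if the wrist force passes 120 N, or if a joint passes its speed limit or range.

## Working session

There is one attempt and no reset: what is moved stays moved. The work goes in short steps, Python scripts to look and compute and a tool call to move; the robot and the scene stay as the last step left them, time stands still between calls to the robot, and variables do not carry over. Pictures are saved under pics/ and viewed, at most 10 in all, crops included, and the job is handed in when it is done.

Besides the shell and the picture viewer there is one more tool, called after "Emit:" in YAML: its name, and indented under it one key for each argument. send_rows: Moves the arm, as the interface text tells. Its arguments: {"type":"object","properties":{"targets":{"type":"array"},"grip_force":{"type":"number"}},"required":["targets"]}

```bash
mkdir -p pics
cat > h.py <<'E'
import numpy as np, cv2
from workcell import env, optics
def world(cam,u,v,d):
    i=optics.camera_info(cam);K=np.array(i["camera_matrix"])
    p=np.linalg.inv(K)@np.array([u,v,1])*d
    return np.array(i["R"]).T@(p-np.array(i["t"]))
def ray(cam,u,v,z):
    i=optics.camera_info(cam);K=np.array(i["camera_matrix"]);R=np.array(i["R"]);t=np.array(i["t"])
    c=-R.T@t; r=R.T@np.linalg.inv(K)@np.array([u,v,1.]); return c+r*(z-c[2])/r[2]
def cloud(cam,D):
    i=optics.camera_info(cam);K=np.array(i["camera_matrix"])
    v,u=np.mgrid[:384,:512]
    p=np.stack([(u-K[0,2])/K[0,0]*D,(v-K[1,2])/K[1,1]*D,D],-1)
    return (p-np.array(i["t"]))@np.array(i["R"])
def proj(cam,X):
    i=optics.camera_info(cam);p=np.array(i["R"])@np.array(X)+np.array(i["t"]);q=np.array(i["camera_matrix"])@p;return q[:2]/q[2]
E
python3 - <<'E'
from h import *
ims=[]
Z=dict(rail=0,band_mark=200,hung_board=0,rack=0,board=8,board_seat=114,board_tab=149,can=0,can_rim=90,lid=0,lid_seat=8,stem_board=8,plain_board=8,spray=0,tin=0,case=0,wrench=0)
for c in("top","side"):
    im,D=optics.grab_frame(c);ims.append(im);np.savez(c+"0.npz",im=im,D=D)
    cv2.imwrite(f"pics/{c}0.png",cv2.resize(im[...,::-1],(800,600)))
    i=optics.camera_info(c);print(c,(-np.array(i["R"]).T@i["t"]).round(),np.array(i["R"])[2].round(2))
    for n in Z:
        r=optics.place_of(c,n)
        if r: print(n,[(round(a["conf"],2),np.round(a["at"]).tolist(),ray(c,*a["at"],Z[n]).round(1)[:2].tolist()) for a in r[:2]])
        else: print(n,None)
E
```

```text
top [ 424.   16. 1295.] [ 0.08 -0.02 -1.  ]
rail [(0.79, [257.0, 153.0], [641.3, 8.7])]
band_mark [(0.58, [296.0, 145.0], [634.0, -101.9]), (0.43, [361.0, 203.0], [474.5, -289.0])]
hung_board [(0.5, [227.0, 152.0], [641.5, 110.5])]
rack [(0.76, [364.0, 205.0], [478.0, -353.4]), (0.3, [157.0, 170.0], [572.9, 340.1])]
board [(0.71, [361.0, 189.0], [531.1, -341.7]), (0.36, [150.0, 200.0], [473.9, 356.3])]
board_seat [(0.65, [369.0, 184.0], [537.1, -337.7])]
board_tab [(0.45, [372.0, 182.0], [541.1, -334.0]), (0.25, [145.0, 201.0], [464.4, 334.9])]
can [(0.71, [288.0, 200.0], [487.6, -99.9]), (0.32, [144.0, 201.0], [471.3, 376.8])]
can_rim None
lid [(0.78, [152.0, 198.0], [479.0, 352.1]), (0.33, [362.0, 213.0], [451.8, -347.6])]
lid_seat [(0.7, [145.0, 202.0], [466.2, 372.7])]
stem_board [(0.52, [364.0, 202.0], [486.0, -353.1])]
plain_board [(0.43, [364.0, 216.0], [442.2, -352.8]), (0.21, [221.0, 200.0], [480.4, 123.8])]
spray [(0.8, [222.0, 200.0], [482.5, 122.3])]
tin [(0.6, [160.0, 171.0], [572.6, 329.8])]
case [(0.93, [141.0, 229.0], [378.7, 384.6])]
wrench [(0.81, [369.0, 242.0], [3
[... 275 characters left out ...]
eat [(0.86, [284.0, 297.0], [529.2, -336.0]), (0.6, [206.0, 145.0], [382.9, 264.5])]
board_tab [(0.77, [287.0, 291.0], [533.9, -342.4])]
can [(0.63, [256.0, 250.0], [491.2, -99.3])]
can_rim [(0.83, [255.0, 231.0], [489.2, -99.2]), (0.51, [249.0, 327.0], [430.9, -391.5])]
lid [(0.76, [231.0, 147.0], [473.2, 365.9])]
lid_seat [(0.82, [233.0, 145.0], [480.2, 363.5])]
stem_board [(0.75, [270.0, 324.0], [490.5, -351.5])]
plain_board [(0.82, [249.0, 324.0], [436.6, -341.6])]
spray [(0.62, [247.0, 195.0], [495.7, 122.5])]
tin [(0.67, [260.0, 151.0], [571.1, 327.7])]
case [(0.83, [208.0, 146.0], [389.1, 382.0])]
wrench [(0.79, [223.0, 333.0], [363.9, -353.3]), (0.27, [260.0, 152.0], [570.0, 323.1])]
```

View pics/top0.png

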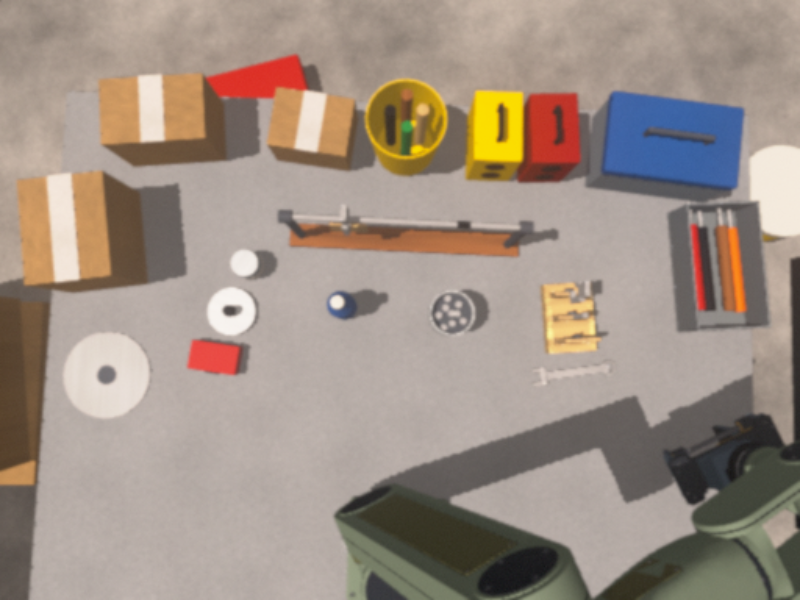

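View pics/side0.png

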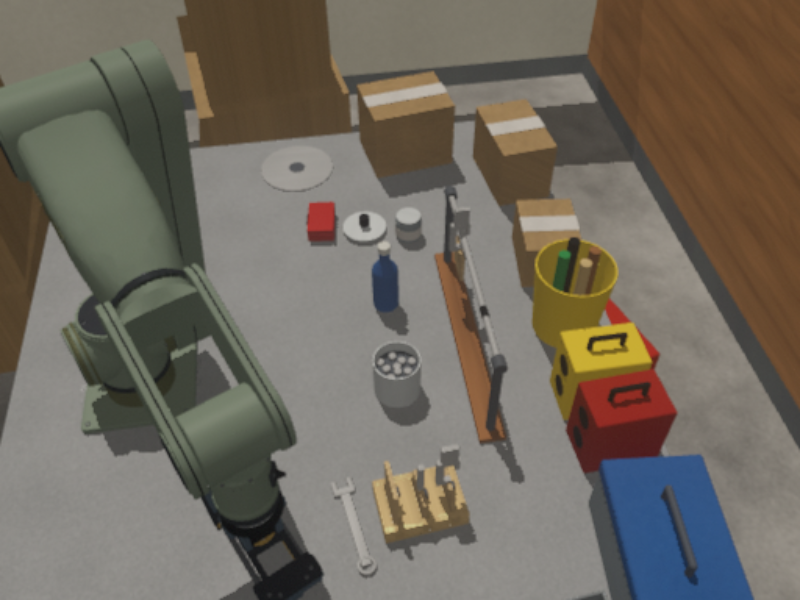

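Top view: can (453,312), lid (232,310), band (463,225), rack (572,318) with the hooked board in the far slot. I still need the yaws, the hook's direction and exact positions, so next I use the depth clouds.

Run:
```python
from h import *
def fitline(P):
    m=np.median(P[:,:2],0);u,s,v=np.linalg.svd(P[:,:2]-P[:,:2].mean(0));d=v[0]*np.sign(v[0][1]);return P[:,:2].mean(0).round(1),np.degrees(np.arctan2(-d[0],d[1])).round(2)
crops=[]
for c in("top","side"):
    f=np.load(c+"0.npz");W=cloud(c,f["D"]);im=f["im"].astype(int);ok=f["D"]>0
    x,y,z=[W[...,i] for i in range(3)]
    print(c,"table z",np.median(z[ok&(abs(x-420)<30)&(abs(y-50)<50)]).round(1))
    m=ok&(z>196)&(z<212)&(x>610)&(x<670)&(y>-180)&(y<60)
    print("bar",fitline(W[m]),m.sum(),W[m][:,2].max().round(1))
    b=m&(im.sum(-1)<150);print("band",np.mean(W[b],0).round(1),np.percentile(y[b],[2,98]).round(1) if b.any() else 0,b.sum())
    e=ok&(z>185)&(z<216)&(x>600)&(x<680)&(abs(y)<280);print("bar y ext",np.percentile(y[e],[0.5,99.5]).round(1))
    for n,bx in dict(can=(430,550,-160,-40,84,97),flange=(410,540,300,430,8,18),knob=(410,540,300,430,34,48),tab=(480,600,-420,-280,135,180),boards=(400,600,-420,-280,50,180),rack=(380,600,-420,-270,28,40),spray=(430,550,70,180,150,180)).items():
        q=ok&(x>bx[0])&(x<bx[1])&(y>bx[2])&(y<bx[3])&(z>bx[4])&(z<bx[5]);P=W[q].astype(np.float32)
        if len(P)>3:
            r=cv2.minAreaRect(P[:,:2].copy());ci=cv2.minEnclosingCircle(P[:,:2].copy());print(n,len(P),"rect",np.round(r[0],1),np.round(r[1],1),round(r[2],1),"circ",np.round(ci[0],1),round(ci[1],1),"zmed",np.median(P[:,2]).round(1),"med",np.median(P[:,:2],0).round(1))
for c,(u0,v0,w,h) in dict(top=(335,165,66,75),side=(230,275,80,80)).items():
    im=np.load(c+"0.npz")["im"];crops.append(cv2.resize(im[v0:v0+h,u0:u0+w,::-1],(400,450),interpolation=cv2.INTER_CUBIC))
cv2.imwrite("pics/rack.png",np.hstack(crops))
```

```text
top table z -0.5
bar (array([640.3, -60.3]), np.float64(-0.96)) 362 210.9
band [nan nan nan] 0 0
bar y ext [-227.2  233.5]
can 92 rect [483.3 -96. ] [87.4 84.5] 1.2 circ [484.3 -95.9] 44.9 zmed 89.0 med [487.7 -98.1]
flange 635 rect [465.6 364.3] [ 98.5 123.9] 77.6 circ [464.6 376.5] 69.3 zmed 12.4 med [477.4 360.2]
knob 47 rect [446.5 387. ] [ 20.4 103.4] 49.6 circ [448.8 389.6] 51.9 zmed 39.0 med [475.4 362.2]
tab 62 rect [ 517.2 -344. ] [58.4 12.6] 8.6 circ [ 516.9 -342.6] 29.2 zmed 163.5 med [ 531.3 -338.2]
boards 345 rect [ 491.2 -346.7] [116.7  72.6] 5.7 circ [ 486.6 -344.1] 62.7 zmed 109.8 med [ 512.7 -338.7]
rack 922 rect [ 484.9 -347.6] [143.9 101.1] 5.3 circ [ 485.3 -347.4] 86.6 zmed 33.6 med [ 474.2 -339.1]
spray 64 rect [493.2 125.1] [23.3 23.4] 2.4 circ [493.9 125.5] 12.5 zmed 168.5 med [493.2 125.1]
side table z -0.0
bar (array([642.2, -66.6]), np.float64(-0.83)) 286 210.9
band [640.5 -99.8 205.7] [-106.4  -92.9] 15
bar y ext [-229.6  233.2]
can 147 rect [487.1 -98.3] [92.8 86.6] 82.3 circ [486. -97.] 47.7 zmed 88.1 med [ 487.6 -100.5]
flange 339 rect [466.4 361.3] [124.2 104.6] 7.5 circ [462.9 350.8] 71.3 zmed 13.0 med [477.2 354.7]
knob 38 rect [445.7 378.7] [ 35.5 103.2] 53.1 circ [450.5 385.1] 52.5 zmed 39.6 med [478.1 360.6]
tab 119 rect [ 515.8 -344.2] [66. 13.] 6.7 circ [ 515.5 -341.6] 33.0 zmed 158.8 med [ 534.1 -345.1]
boards 700 rect [ 494.4 -347.2] [118.7  70.9] 4.9 circ [ 489.7 -346.9] 64.0 zmed 102.1 med [ 497.2 -347.4]
rack 1340 rect [ 487.5 -347.2] [144.  104.9] 5.3 circ [ 486.9 -348.1] 86.7 zmed 33.8 med [ 478.8 -359.8]
spray 68 rect [495.7 124.7] [28.9 21.6] 81.3 circ [497.9 124.2] 14.6 zmed 167.5 med [495.5 120.2]
  return _methods._mean(a, axis=axis, dtype=dtype,
  ret = um.true_divide(
```

View pics/rack.png

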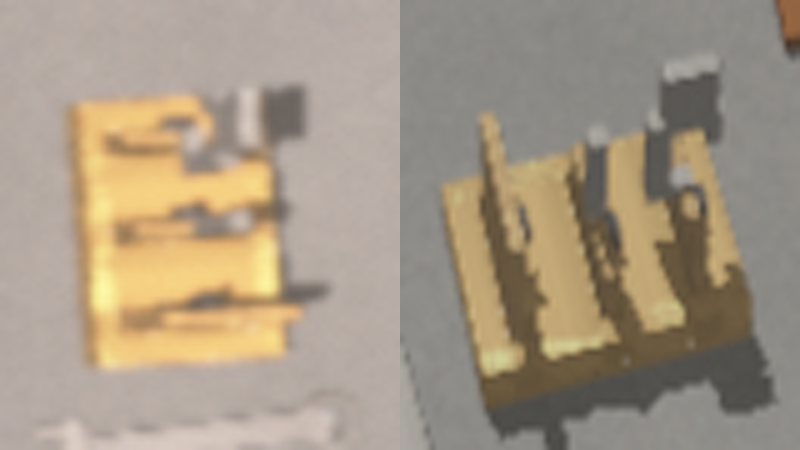

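Run:
```python
from h import *
s=env.state();print(s["ee_pos"],s["ee_rot"],s["gripper_width"],env.grasp_offset)
from scipy.spatial.transform import Rotation as R
print(R.from_euler("xyz",s["ee_rot"],degrees=True).as_matrix().round(3))
for c in("top","side"):
    f=np.load(c+"0.npz");W=cloud(c,f["D"]);x,y,z=np.moveaxis(W,-1,0);m=(f["D"]>0)&(x>480)&(x<600)&(y>-420)&(y<-280)
    for lo,hi in((160,180),(120,160)):
        P=W[m&(z>lo)&(z<hi)&(x>510)].astype(np.float32);print(c,lo,len(P),P.min(0).round(1),P.max(0).round(1),P.mean(0).round(1),cv2.minAreaRect(P[:,:2].copy()))
i=optics.camera_info("wrist");print(i["camera_matrix"],np.round(i["mount"],2))
```

```text
[ 256.73153865 -514.53419041  213.98040808] [ 1.79993434e+02 -2.76937089e-03  2.65151398e+01] 91.09139295618456 18.8
[[ 0.895  0.446  0.   ]
 [ 0.446 -0.895 -0.   ]
 [ 0.     0.    -1.   ]]
top 160 40 [ 518.8 -348.7  160.2] [ 545.6 -335.6  169.9] [ 532.  -340.9  165.9] ((532.455078125, -342.1294860839844), (27.468576431274414, 11.903583526611328), 7.509899616241455)
top 120 52 [ 512.6 -347.7  120.3] [ 549.  -334.3  159.9] [ 530.1 -338.4  136.7] ((530.6615600585938, -340.60943603515625), (37.35614013671875, 9.995948791503906), 8.599319458007812)
side 160 57 [ 520.8 -348.3  160.3] [ 548.3 -335.7  170.6] [ 534.5 -342.7  166.4] ((534.8661499023438, -341.7854919433594), (27.383304595947266, 11.356696128845215), 5.2365617752075195)
side 120 119 [ 513.9 -349.4  120.7] [ 551.9 -336.3  159.7] [ 532.1 -345.   137.9] ((532.5613403320312, -344.0624694824219), (11.86393928527832, 37.86399459838867), 84.19627380371094)
[[297.31863964   0.         258.41909494]
 [  0.         297.31863964 187.797261  ]
 [  0.           0.           1.        ]] [[   0.     -0.97   -0.24   65.11]
 [   1.      0.      0.     -0.51]
 [  -0.     -0.24    0.97 -170.38]
 [   0.      0.      0.      1.  ]]
```

Emit:
send_rows:
  targets:
    - [[0,0,-0.0289,0.173,0.1078,0.016,-1],[0,0,-0.0289,0.173,0.1078,0.016,-1],[0,0,-0.0289,0.173,0.1078,0.016,-1],[0,0,-0.0289,0.173,0.1078,0.016,-1],[0,0,-0.0289,0.173,0.1078,0.016,-1],[0,0,-0.0289,0.173,0.1078,0.016,-1],[0,0,-0.0289,0.173,0.1078,0.016,-1],[0,0,-0.0289,0.173,0.1078,0.016,-1],[0,0,0,0,0,0,-1],[0,0,0,0,0,0,-1]]
  grip_force: 25

```text
time_s: 2.8
ee_pos: [533.9, -341.5, 239.2]
ee_rot: [180.0, 0.0, 5.8]
force: [-0.2, 0.0, 0.1]
gripper_width: 91.4
gripper_force: 0.0
```

```bash
cat >> h.py <<'E'
from scipy.spatial.transform import Rotation as Rot
def wray(u,v,s,z=None,axis=2):
    i=optics.camera_info("wrist");K=np.array(i["camera_matrix"]);M=np.array(i["mount"])
    a=np.array([u-K[0,2],v-K[1,2]]);r=np.hypot(*a);th=r/K[0,0]
    d=np.array([*(a/max(r,1e-9)*np.sin(th)),np.cos(th)])
    Rt=Rot.from_euler("xyz",s["ee_rot"],degrees=True).as_matrix();p=np.array(s["ee_pos"])
    o=Rt@M[:3,3]+p; d=Rt@M[:3,:3]@d
    return o+d*(z-o[axis])/d[axis]
def wproj(X,s):
    i=optics.camera_info("wrist");K=np.array(i["camera_matrix"]);M=np.array(i["mount"])
    Rt=Rot.from_euler("xyz",s["ee_rot"],degrees=True).as_matrix()
    c=M[:3,:3].T@(Rt.T@(np.array(X)-s["ee_pos"])-M[:3,3]);h=np.hypot(c[0],c[1]);th=np.arctan2(h,c[2])
    return K[:2,2]+K[0,0]*th*c[:2]/h
E
python3 - <<'E'
from h import *
s=env.state();im,D=optics.grab_frame("wrist")
print(np.round(s["ee_pos"],1),np.round(s["ee_rot"],2))
for n,z in dict(board_tab=149,board_seat=114,rack=0,can_rim=90).items():
    for a in optics.place_of("wrist",n)[:2]: print(n,round(a["conf"],2),np.round(a["at"]),wray(*a["at"],s,z).round(1))
for a in optics.silhouettes("wrist","board_tab")[:1]: print(a["at"],a["mask"].sum())
cv2.circle(im,tuple(int(k) for k in wproj([533.5,-342,168],s)),2,(255,0,0),-1)
cv2.imwrite("pics/w1.png",cv2.resize(im[...,::-1],(800,600)))
E
```

```text
[ 533.9 -341.5  239.2] [1.80e+02 5.00e-02 5.84e+00]
board_tab 0.68 [257. 193.] [ 530.5 -340.9  149. ]
board_seat 0.92 [259. 179.] [ 536.2 -342.   114. ]
rack 0.72 [258. 200.] [ 481.5 -345.9    0. ]
[258.4, 172.2] 1272
```

View pics/w1.png

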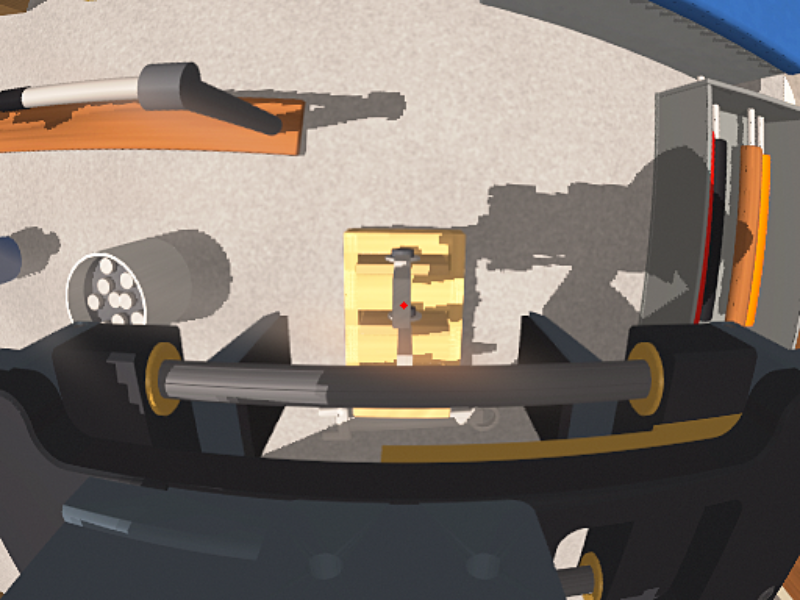

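The wrist view shows the tab at (403,305), centred between the open fingers. Next: descend, grip, then lift.

Emit:
send_rows:
  targets:
    - [[0,0,0,0,0,-0.14,-1],[0,0,0,0,0,-0.14,-1],[0,0,0,0,0,-0.13,-1],[0,0,0,0,0,-0.12,-1],[0,0,0,0,0,0,-1],[0,0,0,0,0,0,0.5],[0,0,0,0,0,0,1],[0,0,0,0,0,0,1],[0,0,0,0,0,0,1],[0,0,0,0,0,0,1],[0,0,0,0,0,0,1],[0,0,0,0,0,0,1]]
  grip_force: 30

```text
time_s: 4.3
ee_pos: [533.5, -342.0, 133.7]
ee_rot: [180.0, -0.0, 5.7]
force: [-0.4, 0.2, -0.6]
gripper_width: 37.9
gripper_force: 0.0
```

Emit:
send_rows:
  targets:
    - [[0,0,0,0,0,0,1],[0,0,0,0,0,0,1],[0,0,0,0,0,0,1],[0,0,0,0,0,0,1],[0,0,0,0,0,0,1],[0,0,0,0,0,0,1],[0,0,0,0,0,0,1]]

```text
time_s: 5.0
ee_pos: [533.4, -342.0, 133.4]
ee_rot: [-180.0, 0.0, 5.7]
force: [-0.1, -0.2, -0.5]
gripper_width: 9.9
gripper_force: 30.0
```

Emit:
send_rows:
  targets:
    - [[0,0,0,0,0,0.1,1],[0,0,0,0,0,0.15,1],[0,0,0,0,0,0.15,1],[0,0,0,0,0,0.155,1],[0,0,-0.0091,0.025,0.2,0,1],[0,0,-0.0091,0.025,0.2,0,1],[0,0,-0.0091,0.025,0.2,0,1],[0,0,-0.0091,0.025,0.22,0,1],[0,0,-0.0091,0.025,0.22,0,1],[0,0,-0.0091,0.025,0.22,0,1],[0,0,-0.0091,0.025,0.2,0,1],[0,0,-0.0091,0.025,0.2,0,1]]

```text
time_s: 6.2
ee_pos: [573.4, -8.3, 244.7]
ee_rot: [180.0, -0.0, -0.9]
force: [1.4, 0.4, -0.9]
gripper_width: 9.8
gripper_force: 30.0
```

Emit:
send_rows:
  targets:
    - [[0,0,0,0,0,0,1],[0,0,0,0,0,0,1],[0,0,0,0,0,0,1]]

```text
time_s: 6.5
ee_pos: [573.4, -10.9, 244.5]
ee_rot: [180.0, 0.0, -0.9]
force: [0.1, -0.4, -2.1]
gripper_width: 9.9
gripper_force: 30.0
```

Run:
```python
from h import *
s=env.state();im,D=optics.grab_frame("wrist")
print(np.round(s["ee_pos"],1),np.round(s["ee_rot"],2))
for n,z in dict(board_tab=s["ee_pos"][2]+16,board_seat=s["ee_pos"][2]-19.4,band_mark=200,can_rim=90,hung_board=0,rail=0).items():
    for a in optics.place_of("wrist",n)[:2]: print(n,round(a["conf"],2),np.round(a["at"]),wray(*a["at"],s,z).round(1))
a,_=optics.grab_frame("side");cv2.imwrite("pics/w2.png",np.hstack([cv2.resize(im[...,::-1],(512,384))[:, :400],cv2.resize(a[130:322,180:380,::-1],(400,384))]))
```

```text
[573.4 -10.9 244.5] [ 1.7996e+02  1.0000e-02 -8.8000e-01]
board_tab 0.68 [257. 234.] [574.  -10.5 260.5]
board_seat 0.97 [259. 214.] [573.6 -11.7 225.1]
board_seat 0.42 [316. 222.] [567.  -50.3 225.1]
band_mark 0.84 [376. 112.] [ 643.6 -101.1  200. ]
band_mark 0.51 [449. 270.] [ 501.1 -195.3  200. ]
hung_board 0.25 [451. 215.] [ 482.8 -344.     0. ]
rail 0.63 [247. 113.] [644.1   3.6   0. ]
```

View pics/w2.png

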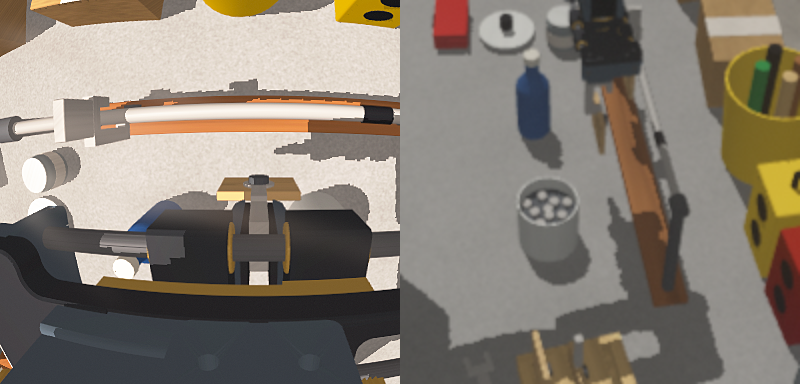

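Board held straight with the hook opening towards the rail; bar in the wrist view along row ~113, band at (376,112). Now I bring the bar into the mouth.

Emit:
send_rows:
  targets:
    - [[0,0,0,0.1,0,0,1],[0,0,0,0.1,0,0,1],[0,0,0,0.08,0,0,1],[0,0,0,0.04,0,0,1],[0,0,0,0.02,0,0,1],[0,0,0,0,0,0,1],[0,0,0,0,0,0,1],[0,0,0,0,0,0,1]]

```text
time_s: 7.7
ee_pos: [640.9, -10.0, 244.9]
ee_rot: [180.0, 0.0, -0.8]
force: [-0.3, -0.7, -0.7]
gripper_width: 10.2
gripper_force: 30.0
```

Emit:
send_rows:
  targets:
    - [[0,0,0,0.01,0,0,1],[0,0,0,0,0,0,1],[0,0,0,0,0,0,1]]

```text
time_s: 8.0
ee_pos: [643.4, -10.0, 244.7]
ee_rot: [180.0, -0.0, -0.8]
force: [0.6, 0.3, -0.2]
gripper_width: 10.0
gripper_force: 30.0
```

Emit:
send_rows:
  targets:
    - [[0,0,0,0.0075,0,0,1],[0,0,0,0,0,0,1],[0,0,0,0,0,0,1]]

```text
time_s: 8.3
ee_pos: [645.0, -10.1, 244.5]
ee_rot: [180.0, 0.0, -0.8]
force: [-0.2, 1.2, -0.9]
gripper_width: 9.7
gripper_force: 30.0
```

Emit:
send_rows:
  targets:
    - [[0,0,0,0.0075,0,0,1],[0,0,0,0,0,0,1],[0,0,0,0,0,0,1]]

```text
time_s: 8.6
ee_pos: [645.6, -10.0, 244.5]
ee_rot: [180.0, 0.1, -0.8]
force: [-3.2, 0.2, 0.0]
gripper_width: 9.9
gripper_force: 30.0
```

Emit:
send_rows:
  targets:
    - [[0,0,0,-0.0165,0,0,1],[0,0,0,0,0,0,1],[0,0,0,0,0,-0.03,1],[0,0,0,0,0,-0.03,1],[0,0,0,0,0,-0.03,1],[0,0,0,0,0,-0.025,1],[0,0,0,0,0,0,1],[0,0,0,0,0,0,1]]

```text
time_s: 9.4
ee_pos: [643.3, -10.0, 221.4]
ee_rot: [180.0, 0.0, -0.8]
force: [-0.0, -0.6, -1.0]
gripper_width: 10.2
gripper_force: 30.0
```

Emit:
send_rows:
  targets:
    - [[0,0,0,0,0,0,1],[0,0,0,-0.0005,-0.035,0,1],[0,0,0,-0.0005,-0.035,0,1],[0,0,0,-0.0005,-0.035,0,1],[0,0,0,-0.0005,-0.035,0,1],[0,0,0,-0.0005,-0.035,0,1],[0,0,0,-0.0005,-0.035,0,1],[0,0,0,-0.0005,-0.035,0,1],[0,0,0,-0.0005,-0.035,0,1],[0,0,0,0,-0.02,0,1],[0,0,0,0,0,0,1],[0,0,0,0,0,0,1]]

```text
time_s: 10.6
ee_pos: [642.4, -69.9, 221.6]
ee_rot: [-180.0, 0.0, -0.8]
force: [-0.8, 0.7, -1.6]
gripper_width: 10.0
gripper_force: 30.0
```

Run:
```python
from h import *
for c in("wrist","top","side"):
    s=env.state();im,D=optics.grab_frame(c);np.savez(c+"3.npz",im=im)
    if c=="wrist":
        print(np.round(s["ee_pos"],1));cv2.imwrite("pics/w3.png",cv2.resize(im[0:260,150:450,::-1],(690,598)))
    for n,z in dict(board_seat=201,band_mark=200,board_tab=237,can_rim=90).items():
        for a in optics.place_of(c,n)[:1]: print(c,n,round(a["conf"],2),np.round(a["at"]),(wray(*a["at"],s,z) if c=="wrist" else ray(c,*a["at"],z)).round(1))
    for y in range(-130,-60,3):
        p=wproj([642,y,206],s) if c=="wrist" else proj(c,[642,y,206]);u,v=np.round(p).astype(int)
        if 0<=u<512 and 0<=v<384: print(y,im[v,u].sum(),end="; ")
    print()
```

```text
[642.4 -69.9 221.6]
wrist board_seat 0.92 [260. 212.] [643.6 -71.5 201. ]
wrist band_mark 0.53 [301. 213.] [642.5 -99.2 200. ]
wrist board_tab 0.91 [259. 235.] [642.4 -70.6 237. ]
-130 108; -127 115; -124 116; -121 120; -118 121; -115 124; -112 121; -109 127; -106 128; -103 137; -100 134; -97 139; -94 143; -91 151; -88 156; -85 226; -82 232; -79 158; -76 365; -73 361; -70 357; -67 359; -64 319; -61 193; 
top board_seat 0.58 [286. 140.] [647.2 -71.2 201. ]
top board_tab 0.61 [286. 137.] [648.5 -67.6 237. ]
top can_rim 0.28 [145. 201.] [465.6 348.8  90. ]
-130 185; -127 172; -124 171; -121 169; -118 171; -115 166; -112 159; -109 171; -106 184; -103 176; -100 167; -97 161; -94 153; -91 154; -88 162; -85 173; -82 198; -79 221; -76 236; -73 225; -70 178; -67 171; -64 188; -61 212; 
side board_seat 0.25 [310. 182.] [657.9 -38.2 201. ]
side band_mark 0.6 [312. 199.] [649.1 -98.5 200. ]
side board_tab 0.7 [206. 145.] [380.8 126.3 237. ]
side can_rim 0.96 [253. 228.] [485.2 -85.7  90. ]
-130 286; -127 286; -124 285; -121 287; -118 285; -115 233; -112 147; -109 146; -106 118; -103 117; -100 113; -97 110; -94 110; -91 113; -88 204; -85 281; -82 285; -79 285; -76 286; -73 281; -70 265; -67 206; -64 206; -61 174;
```

View pics/w3.png

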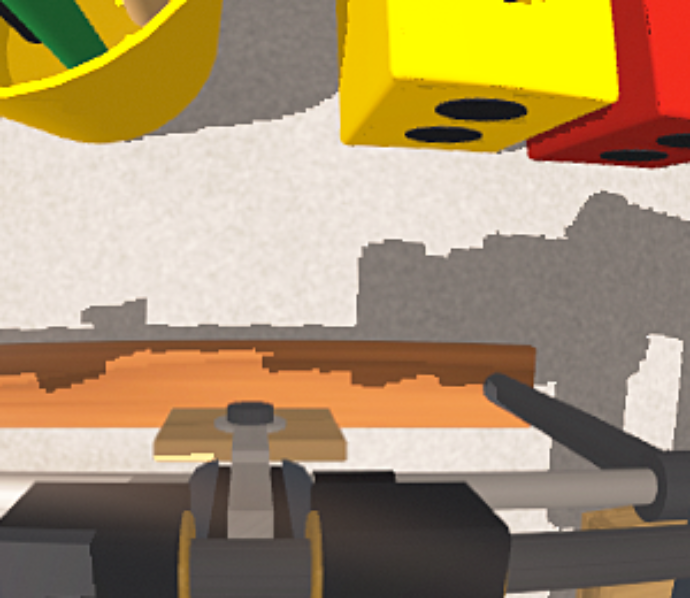

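Band lies at y ≈ -101.5: the side view gives edges at -114.5 and -88, the wrist crop a right edge at (395,475), y ≈ -113. I slide the rest of the way and set the board down.

Emit:
send_rows:
  targets:
    - [[0,0,0,-0.0005,-0.03,0,1],[0,0,0,-0.0005,-0.03,0,1],[0,0,0,-0.0005,-0.03,0,1],[0,0,0,-0.0005,-0.03,0,1],[0,0,0,0,-0.03,0,1],[0,0,0,0,-0.01,0,1],[0,0,0,0,0,0,1],[0,0,0,0,0,-0.006,1],[0,0,0,0,0,-0.005,1],[0,0,0,0,0,0,1],[0,0,0,0,0,0,1]]

```text
time_s: 12.45
ee_pos: [642.0, -101.8, 219.3]
ee_rot: [180.0, 0.0, -0.8]
force: [0.1, 0.3, -0.8]
gripper_width: 9.7
gripper_force: 30.0
```

Emit:
send_rows:
  targets:
    - [[0,0,0,0,0,-0.005,1],[0,0,0,0,0,0,1],[0,0,0,0,0,0,1]]

```text
time_s: 12.75
ee_pos: [642.1, -101.9, 219.0]
ee_rot: [-180.0, -0.0, -0.8]
force: [-0.4, 0.3, 3.6]
gripper_width: 9.8
gripper_force: 30.0
```

Contact force is 3.6 N, so the hook rests on the bar. I release and rise.

Emit:
send_rows:
  targets:
    - [[0,0,0,0,0,0,0.7],[0,0,0,0,0,0,0.5],[0,0,0,0,0,0,0.3],[0,0,0,0,0,0,0.1],[0,0,0,0,0,0,0.1],[0,0,0,0,0,0.05,0.1],[0,0,0,0,0,0.1,0.1],[0,0,0,0,0,0.15,0.1],[0,0,0,0,0,0.2,0.1]]

```text
time_s: 13.65
ee_pos: [641.3, -102.0, 318.6]
ee_rot: [-180.0, 0.2, -0.8]
force: [1.5, 0.4, -0.3]
gripper_width: 41.1
gripper_force: 0.0
```

Emit:
send_rows:
  targets:
    - [[0,0,0,-0.15,0.15,0.02,0.1],[0,0,0,-0.15,0.17,0,0.1],[0,0,0,-0.15,0.17,0,0.1],[0,0,0,-0.15,0.17,0,0.1],[0,0,0,-0.1,0.2,0,0.1],[0,0,0,-0.08,0.2,0,0.1],[0,0,0,0,0.2,0,0.1],[0,0,0,0,0.2,0,0.1],[0,0,0,0,0.2,0,0.1],[0,0,0,0,0.2,0,0.1],[0,0,0,0,0.2,0,0.1],[0,0,0,0,0.2,0,0.1]]

```text
time_s: 14.85
ee_pos: [485.8, 351.7, 323.4]
ee_rot: [-180.0, -0.1, -0.8]
force: [1.2, 0.2, -0.5]
gripper_width: 41.3
gripper_force: 0.0
```

Run:
```python
from h import *
for c in("wrist","top","side"):
    s=env.state();im,D=optics.grab_frame(c);np.savez(c+"4.npz",im=im,D=D)
    if c=="wrist":print(np.round(s["ee_pos"],1),s["ee_rot"])
    for n,z in dict(lid=0,lid_seat=8,board=94,board_seat=200,board_tab=235,band_mark=200,can_rim=90,can=0).items():
        for a in optics.place_of(c,n)[:1]: print(c,n,round(a["conf"],2),np.round(a["at"]),(wray(*a["at"],s,z) if c=="wrist" else ray(c,*a["at"],z)).round(1))
    if c!="wrist":
        W=cloud(c,D);x,y,z=np.moveaxis(W,-1,0);im=im.astype(int)
        for nm,m in dict(knob=(abs(x-477)<40)&(abs(y-362)<40)&(z>34)&(z<50),flange=(abs(x-475)<58)&(abs(y-360)<60)&(z>8)&(z<16)).items():
            P=W[m&(D>0)].astype(np.float32)
            if len(P)>4:print(nm,len(P),np.median(P,0).round(1),[np.round(k,1) for k in cv2.minEnclosingCircle(P[:,:2].copy())])
a=np.load("side4.npz")["im"];b=np.load("wrist4.npz")["im"]
cv2.imwrite("pics/c4.png",np.hstack([cv2.resize(a[140:300,230:380,::-1],(375,400)),cv2.resize(b[...,::-1],(425,319)).copy() if 0 else cv2.copyMakeBorder(cv2.resize(b[...,::-1],(425,319)),0,81,0,0,cv2.BORDER_CONSTANT)]))
```

```text
[485.8 351.7 323.4] [-1.79964680e+02 -7.02169491e-02 -8.32913529e-01]
wrist lid 0.92 [247. 158.] [483.  370.6   0. ]
wrist lid_seat 0.71 [250. 162.] [476.7 365.    8. ]
wrist board_tab 0.34 [508. 168.] [507.6  59.9 235. ]
wrist can_rim 0.75 [505. 164.] [490.4 -93.3  90. ]
wrist can 0.95 [475. 163.] [477. -93.   0.]
top lid 0.77 [150. 199.] [477.5 357.9   0. ]
top lid_seat 0.9 [145. 200.] [472.1 372.3   8. ]
top board 0.7 [294. 152.] [ 632.6 -106.2   94. ]
top board_seat 0.67 [300. 145.] [ 634.9 -112.4  200. ]
top board_tab 0.56 [298. 142.] [ 637.5 -103.2  235. ]
top band_mark 0.72 [362. 201.] [ 481.6 -292.1  200. ]
top can_rim 0.76 [292. 201.] [ 481.3 -102.5   90. ]
top can 0.76 [290. 198.] [ 494.5 -105.4    0. ]
knob 33 [478.3 358.6  39.6] [array([477.8, 360.9]), np.float64(11.3)]
flange 441 [470.4 349.1  12.3] [array([477.6, 360.9]), np.float64(49.6)]
side lid 0.63 [232. 147.] [474.6 365.7   0. ]
side lid_seat 0.75 [234. 146.] [483.4 360.2   8. ]
side board 0.89 [306. 224.] [638.2 -98.2  94. ]
side board_seat 0.84 [309. 201.] [ 638.5 -105.6  200. ]
side board_tab 0.93 [313. 194.] [ 646.3 -109.9  235. ]
side can_rim 0.58 [253. 226.] [487.1 -78.5  90. ]
side can 0.67 [256. 251.] [ 491.3 -106.4    0. ]
knob 30 [479.6 360.7  39.1] [array([478.7, 361.8]), np.float64(16.8)]
flange 299 [479.8 355.7  12.4] [array([473.2, 361.6]), np.float64(55.8)]
```

View pics/c4.png

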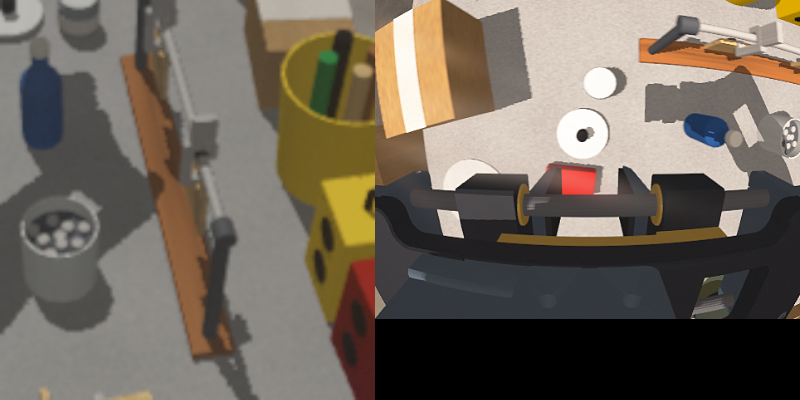

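Left: the board hangs at the black band, can untouched. Right: the lid with its knob lies clear at (583,133). I descend over the knob.

Emit:
send_rows:
  targets:
    - [[0,0,0,-0.04,0.04,-0.2,0.05],[0,0,0,0,0,-0.23,0.05],[0,0,0,0,0,-0.23,0.05],[0,0,0,0,0,-0.23,0.05],[0,0,0,0,0,-0.23,0.05],[0,0,0,0,0,-0.14,0.05],[0,0,0,0,0,0,0.05],[0,0,0,0,0,0,0.05],[0,0,0,0,0,0,0.05]]

```text
time_s: 17.1
ee_pos: [479.5, 359.0, 72.6]
ee_rot: [-179.9, -0.2, -0.8]
force: [-0.3, -0.8, 1.1]
gripper_width: 43.4
gripper_force: 0.0
```

Run:
```python
from h import *
s=env.state();im,D=optics.grab_frame("wrist")
print(np.round(s["ee_pos"],1),s["gripper_width"])
m=(im.astype(int).max(-1)<60)
for z in(41,):
    u,v=wproj([477.8,361,z],s);print(u,v)
for n,z in dict(lid=0,lid_seat=8).items():
    for a in optics.place_of("wrist",n)[:1]: print(n,round(a["conf"],2),np.round(a["at"]),wray(*a["at"],s,z).round(1))
cv2.circle(im,(round(u),round(v)),2,(255,0,0),-1);cv2.imwrite("pics/w5.png",im[80:330,120:400,::-1])
```

```text
[479.5 359.   72.6] 43.38039833119412
255.51145370092144 211.5260679097399
lid 0.71 [250. 194.] [479.8 365.9   0. ]
lid_seat 0.83 [256. 199.] [477.7 360.9   8. ]
```

View pics/w5.png

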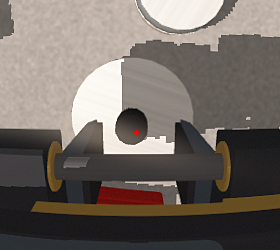

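The knob shows at about (132,127) in the crop, 2-3 mm to the left (+y). I correct for that, descend and grip.

Emit:
send_rows:
  targets:
    - [[0,0,0,0,0.015,-0.1,0.05],[0,0,0,0,0,-0.1,0.05],[0,0,0,0,0,-0.05,0.05],[0,0,0,0,0,-0.022,0.05],[0,0,0,0,0,0,0.05],[0,0,0,0,0,0,0.4],[0,0,0,0,0,0,1],[0,0,0,0,0,0,1],[0,0,0,0,0,0,1],[0,0,0,0,0,0,1],[0,0,0,0,0,0,1],[0,0,0,0,0,0,1]]
  grip_force: 20

```text
time_s: 18.45
ee_pos: [478.6, 361.5, 16.8]
ee_rot: [-179.9, -0.1, -0.9]
force: [-1.1, 0.4, 5.6]
gripper_width: 23.6
gripper_force: 20.0
```

Emit:
send_rows:
  targets:
    - [[0,0,0,0,0,0.05,1],[0,0,0,0,0,0.15,1],[0,0,0,0,0,0.2,1],[0,0,0,0,0,0.2,1],[0,0,0,0,0,0.2,1],[0,0,0,0,0,0.2,1],[0,0,0,0,0,0.2,1]]

```text
time_s: 19.15
ee_pos: [477.3, 360.2, 257.5]
ee_rot: [179.9, 0.1, -0.8]
force: [0.9, 0.9, -0.7]
gripper_width: 23.7
gripper_force: 20.0
```

Emit:
send_rows:
  targets:
    - [[0,0,0,0,-0.1,0,1],[0,0,0,0.005,-0.2,0,1],[0,0,0,0.005,-0.22,0,1],[0,0,0,0.005,-0.22,0,1],[0,0,0,0.005,-0.22,0,1],[0,0,0,0.005,-0.22,0,1],[0,0,0,0.005,-0.22,0,1],[0,0,0,0.005,-0.22,0,1],[0,0,0,0.005,-0.22,0,1],[0,0,0,0.005,-0.2,0,1],[0,0,0,0,-0.2,0,1],[0,0,0,0,-0.06,0,1]]

```text
time_s: 20.35
ee_pos: [485.4, -102.5, 254.9]
ee_rot: [179.9, 0.2, -1.1]
force: [0.3, 1.3, -1.1]
gripper_width: 23.6
gripper_force: 20.0
```

Emit:
send_rows:
  targets:
    - [[0,0,0,0,0,-0.2,1],[0,0,0,0,0,-0.15,1],[0,0,0,0,0,0,1],[0,0,0,0,0,0,1]]

```text
time_s: 20.75
ee_pos: [486.6, -98.8, 186.0]
ee_rot: [-180.0, 0.1, -0.8]
force: [0.4, -0.9, -0.6]
gripper_width: 23.3
gripper_force: 20.0
```

Run:
```python
from h import *
s=env.state();print(np.round(s["ee_pos"],1),np.round(s["ee_rot"],2),s["gripper_width"])
zl=s["ee_pos"][2]-16.8
vis=[]
for c in("side","top","wrist"):
    im,D=optics.grab_frame(c);vis.append(im)
    for n,z in dict(lid=zl,lid_seat=zl+8,can_rim=90,can=0).items():
        for a in optics.place_of(c,n)[:1]: print(c,n,round(a["conf"],2),np.round(a["at"]),(wray(*a["at"],s,z) if c=="wrist" else ray(c,*a["at"],z)).round(1))
    if c!="wrist":
        W=cloud(c,D);x,y,z=np.moveaxis(W,-1,0);m=(D>0)&(abs(x-485)<70)&(abs(y+100)<70)
        for nm,k in dict(flange=m&(abs(z-zl-11)<8),rim=m&(abs(z-89)<5)).items():
            P=W[k].astype(np.float32)
            if len(P)>5:
                A=np.c_[P[:,:2]-P[:,:2].mean(0),np.ones(len(P))];print(nm,len(P),P.min(0).round(1),P.max(0).round(1),[np.round(q,1) for q in cv2.minEnclosingCircle(P[:,:2].copy())],"plane",np.linalg.lstsq(A,P[:,2],rcond=None)[0].round(3))
f=np.load("side0.npz");g=np.load("top0.npz")
# rim circle fit from first clouds
from scipy.optimize import least_squares
for c,f in(("side",f),("top",g)):
    W=cloud(c,f["D"]);P=W[(f["D"]>0)&(abs(W[...,0]-487)<60)&(abs(W[...,1]+99)<60)&(abs(W[...,2]-90)<4)]
    r=least_squares(lambda p:np.hypot(P[:,0]-p[0],P[:,1]-p[1])-43.5,[487,-99],loss="soft_l1");print("rimfit",c,r.x.round(1),len(P),np.median(abs(r.fun)).round(1))
cv2.imwrite("pics/c6.png",np.hstack([cv2.resize(vis[0][190:290,200:330,::-1],(390,300)),cv2.resize(vis[2][...,::-1],(400,300))]))
```

```text
[486.6 -98.8 186. ] [-1.7999e+02  8.0000e-02 -8.3000e-01] 23.301479328152848
side lid 0.74 [252. 215.] [ 481.7 -104.   169.2]
side lid_seat 0.93 [254. 209.] [489.9 -89.2 177.2]
side can_rim 0.79 [254. 228.] [489.5 -88.2  90. ]
side can 0.59 [255. 252.] [ 487.1 -108.     0. ]
flange 379 [ 438.8 -151.7  175.7] [535.3 -60.7 188. ] [array([ 485.7, -103.3]), np.float64(51.1)] plane [-8.00000e-03 -4.00000e-03  1.81953e+02]
rim 92 [ 443.2 -140.7   84. ] [531.  -60.7  93.7] [array([486.3, -96.5]), np.float64(46.2)] plane [-2.0000e-03  2.0000e-03  8.8286e+01]
top lid 0.39 [296. 200.] [ 480.3 -108.6  169.2]
top lid_seat 0.58 [292. 199.] [482.7 -96.4 177.2]
flange 65 [ 438.5 -129.6  176.3] [453.3 -86.5 188. ] [array([ 444.7, -108.1]), np.float64(21.8)] plane [-1.47000e-01 -4.00000e-03  1.82377e+02]
wrist lid 0.95 [257. 214.] [488.3 -97.8 169.2]
wrist lid_seat 0.64 [255.  22.] [610.7 -98.9 177.2]
wrist can 0.6 [259.  18.] [ 673.6 -102.7    0. ]
rimfit side [486.6 -96.3] 109 1.2
rimfit top [484.4 -95.9] 74 0.8
```

View pics/c6.png

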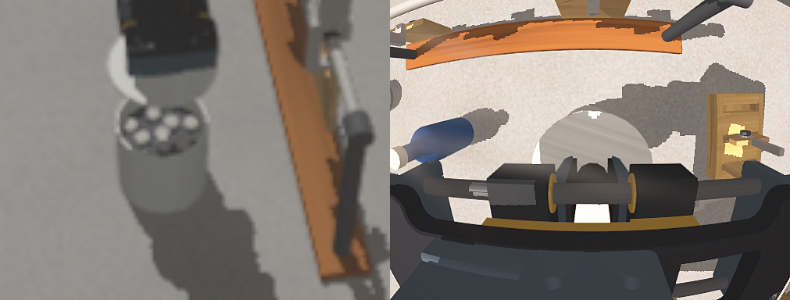

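Lid held level over the can, offsets within about 2 mm. Lowering now.

Emit:
send_rows:
  targets:
    - [[0,0,0,0,0.006,-0.15,1],[0,0,0,0,0,-0.15,1],[0,0,0,0,0,-0.06,1],[0,0,0,0,0,-0.03,1],[0,0,0,0,0,-0.02,1],[0,0,0,0,0,-0.01,1],[0,0,0,0,0,0,1],[0,0,0,0,0,0,1]]

```text
time_s: 22.3
ee_pos: [487.6, -98.0, 102.7]
ee_rot: [180.0, -0.1, -0.8]
force: [-0.1, 0.7, -1.0]
gripper_width: 23.4
gripper_force: 20.0
```

Emit:
send_rows:
  targets:
    - [[0,0,0,0,0,-0.01,1],[0,0,0,0,0,0,1],[0,0,0,0,0,0,1]]

```text
time_s: 22.6
ee_pos: [487.0, -97.8, 100.1]
ee_rot: [180.0, -0.0, -0.8]
force: [-0.5, -0.1, -0.4]
gripper_width: 23.4
gripper_force: 20.0
```

Emit:
send_rows:
  targets:
    - [[0,0,0,0,0,-0.006,1],[0,0,0,0,0,0,1],[0,0,0,0,0,0,1]]

```text
time_s: 22.9
ee_pos: [487.2, -97.9, 98.9]
ee_rot: [180.0, -0.0, -0.8]
force: [-0.1, -0.1, 0.8]
gripper_width: 23.2
gripper_force: 20.0
```

Emit:
send_rows:
  targets:
    - [[0,0,0,0,0,-0.005,1],[0,0,0,0,0,0,1],[0,0,0,0,0,0,1]]

```text
time_s: 23.2
ee_pos: [487.2, -97.9, 98.8]
ee_rot: [180.0, -0.0, -0.8]
force: [-2.4, 0.6, 6.9]
gripper_width: 23.6
gripper_force: 20.0
```

Contact at exactly the seated height (98.8 mm). I release, back off and check.

Emit:
send_rows:
  targets:
    - [[0,0,0,0,0,0.003,1],[0,0,0,0,0,0,0.4],[0,0,0,0,0,0,0.2],[0,0,0,0,0,0,0.05],[0,0,0,0,0,0,0.05],[0,0,0,0,0,0.05,0.05],[0,0,0,0,0,0.15,0.05],[0,0,0,0,0,0.2,0.05],[0,0,0,0,0,0.2,0.05],[0,0,0,0,0,0.2,0.05]]

```text
time_s: 24.2
ee_pos: [486.8, -97.8, 260.8]
ee_rot: [180.0, -0.0, -0.8]
force: [1.5, 0.1, 0.0]
gripper_width: 43.5
gripper_force: 0.0
```

Emit:
send_rows:
  targets:
    - [[0,0,0,-0.2,0,0.05,0.05],[0,0,0,-0.2,0,0.05,0.05],[0,0,0,-0.2,0,0,0.05],[0,0,0,0,0,0,0.05],[0,0,0,0,0,0,0.05]]

```text
time_s: 24.7
ee_pos: [367.0, -97.9, 279.4]
ee_rot: [180.0, -0.2, -0.9]
force: [-0.8, 1.0, 0.5]
gripper_width: 43.3
gripper_force: 0.0
```

Run:
```python
from h import *
s=env.state();print(s["time_s"],np.round(s["ee_pos"],1))
vis=[]
for c in("side","top"):
    im,D=optics.grab_frame(c);vis.append(im)
    for n,z in dict(lid_seat=90,can_rim=90,can=0,board_seat=200,board_tab=235,board=94,band_mark=200,stem_board=8,plain_board=8,spray=0,tin=0,case=0).items():
        for a in optics.place_of(c,n)[:1]: print(c,n,round(a["conf"],2),ray(c,*a["at"],z).round(1))
    W=cloud(c,D);x,y,z=np.moveaxis(W,-1,0);m=(D>0)&(abs(x-487)<60)&(abs(y+98)<60)
    for nm,k in dict(flange=m&(abs(z-94)<6),knob=m&(abs(z-122)<7)).items():
        P=W[k].astype(np.float32)
        if len(P)>5:
            A=np.c_[P[:,:2]-P[:,:2].mean(0),np.ones(len(P))];print(nm,len(P),[np.round(q,1) for q in cv2.minEnclosingCircle(P[:,:2].copy())],"plane",np.linalg.lstsq(A,P[:,2],rcond=None)[0].round(3))
    P=W[(D>0)&(abs(x-642)<40)&(abs(y+101)<45)&(z>215)&(z<262)].astype(np.float32)
    if len(P):print("tab",len(P),P.min(0).round(1),P.max(0).round(1),np.median(P,0).round(1),cv2.minAreaRect(P[:,:2].copy()))
cv2.imwrite("pics/c7.png",np.hstack([cv2.resize(vis[0][150:300,200:350,::-1],(400,400)),cv2.resize(vis[1][120:240,230:350,::-1],(400,400))]))
```

```text
24.7 [367.  -97.9 279.4]
side lid_seat 0.71 [484.  -95.8  90. ]
side can_rim 0.76 [480.8 -87.5  90. ]
side can 0.7 [ 485.1 -105.     0. ]
side board_seat 0.72 [ 634.4 -101.6  200. ]
side board 0.62 [ 642.3 -104.9   94. ]
side stem_board 0.78 [ 488.3 -348.5    8. ]
side plain_board 0.64 [ 434.3 -345.9    8. ]
side spray 0.65 [490.6 141.    0. ]
side tin 0.72 [673.8 -34.4   0. ]
side case 0.57 [492.2 116.3   0. ]
flange 689 [array([487.5, -99.5]), np.float64(51.9)] plane [ 0.0000e+00 -7.0000e-03  9.4567e+01]
knob 55 [array([ 488.4, -101.3]), np.float64(14.7)] plane [ 4.20000e-02 -5.10000e-02  1.21327e+02]
tab 140 [ 623.3 -112.5  215.4] [657.9 -97.2 257.8] [ 642.9 -107.2  238.1] ((640.6577758789062, -104.84929656982422), (34.59323501586914, 15.213716506958008), 0.27879446744918823)
top lid_seat 0.78 [482.6 -94.   90. ]
top can_rim 0.58 [ 476.3 -100.7   90. ]
top can 0.37 [492.2 -96.8   0. ]
top board_seat 0.57 [ 634.2 -109.   200. ]
top board_tab 0.76 [ 643.1 -103.   235. ]
top stem_board 0.68 [ 488.4 -344.1    8. ]
top plain_board 0.54 [ 450.7 -348.4    8. ]
top spray 0.85 [487.8 132.4   0. ]
top tin 0.84 [575.6 328.6   0. ]
top case 0.89 [374.9 392.2   0. ]
flange 746 [array([ 486.3, -100.4]), np.float64(49.9)] plane [-3.0000e-03 -0.0000e+00  9.4254e+01]
knob 49 [array([486.2, -99.5]), np.float64(11.3)] plane [ 6.70000e-02 -2.18000e-01  1.22102e+02]
tab 65 [ 620.3 -108.8  215.6] [656.1 -98.7 257.8] [ 638.8 -103.1  251.3] ((638.1709594726562, -103.75434875488281), (9.680747032165527, 35.982540130615234), 88.39772033691406)
```

View pics/c7.png

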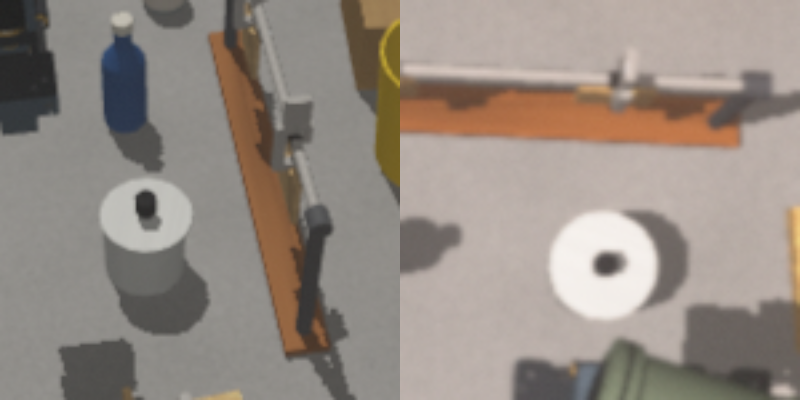

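Left: lid flat on the can and the board on the rail. Right: dark tape shows mainly left of the hook, so I check the centring numerically.

Run:
```python
from h import *
from scipy.ndimage import map_coordinates as mc
for c in("top","side"):
    a=np.load(c+"0.npz")["im"].astype(float).sum(-1);b=optics.grab_frame(c)[0].astype(float).sum(-1)
    ys=np.arange(-132,-68,2.)
    for zz in((206,) if c=="side" else (206,)):
        prof=[]
        for im in(a,b):
            best=[]
            for y in ys:
                p=proj(c,[641.5+(y+100)*.015,y,zz]);best.append(np.mean([mc(im,[[p[1]+(k if c=="top" else 0)],[p[0]+(0 if c=="top" else k)]],order=1)[0] for k in(-.7,0,.7)]))
            prof.append(np.array(best))
        print(c);[print(int(y),int(p),int(q)) for y,p,q in zip(ys,*prof)]
```

```text
top
-132 554 539
-130 558 504
-128 558 457
-126 554 409
-124 551 386
-122 549 375
-120 549 375
-118 532 378
-116 491 396
-114 426 430
-112 342 491
-110 283 539
-108 247 572
-106 241 580
-104 235 542
-102 232 479
-100 236 395
-98 236 326
-96 241 282
-94 255 268
-92 305 313
-90 382 391
-88 463 475
-86 517 533
-84 537 551
-82 544 556
-80 544 555
-78 544 557
-76 547 560
-74 552 564
-72 557 568
-70 557 571
side
-132 465 474
-130 463 419
-128 463 363
-126 459 305
-124 458 272
-122 460 273
-120 462 272
-118 462 271
-116 423 249
-114 368 221
-112 280 178
-110 199 148
-108 161 178
-106 139 210
-104 142 240
-102 142 258
-100 139 263
-98 136 265
-96 137 267
-94 143 268
-92 148 268
-90 248 269
-88 353 269
-86 404 269
-84 445 269
-82 455 269
-80 461 268
-78 460 268
-76 459 269
-74 456 271
-72 455 274
-70 456 279
```

Band edges are at -113.3 and -89.5, so its centre is at about -101.4. The tab's apparent -106.5 is parallax from its height and corrects to about -101.6, so the hook is centred.

```bash
python3 -c "
from workcell import env
print(env.job_done())"
```

```text
the job is handed in; nothing more can be done
None
```

I handed the job in at about 25 s of the 72 s allowed, and no verdict came back: by my measurements the lid sits level on the can, and the board hangs by its hook within about 2 mm of the band's centre, slid there along the rail.

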